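# Check the slide cases and load the free-swinging ones

### The job

Check the three white slide cases in the rack one after another, from the robot's left to its right: lift each lid by its bar about half-way to upright and see whether it swings freely, since a free lid drops shut when let go and a stiff one stays up. Load the two good cases, shut, level and right way up, side by side in the steel tray, and reject the stiff one: leave it in its place in the rack with its lid standing about half-way open. Do not disturb the tubes and the tub.

Things in the scene. Friction and masses are not known exactly. Their poses are not given: they have to be found in the camera images.
- rack: Fixed low blue plastic check rack on the bench, 164 x 360 mm, plate 4 mm thick, with three places side by side along its y, 135 mm apart, each with ribs to 10 mm high that locate a case with about 2 mm of play. Origin on the bench under the middle of the rack; x points away from the robot (give or take the yaw), y to the robot's left, z up.
- place_left (a point): Centre of the rack's place on the robot's left (its +y side), on the upper face of the plate.
- place_middle (a point): Centre of the rack's middle place, on the upper face of the plate.
- place_right (a point): Centre of the rack's place on the robot's right, on the upper face of the plate.
- tray: Fixed shallow stainless-steel kit tray, open on top, outside 200 x 240 x 24 mm, walls and floor about 4 to 5 mm. Origin on the bench under its middle; x along the 200 mm side and roughly away from the robot, y along the 240 mm side, z up. Two cases lie in it side by side, long sides along its x, centred 55 mm to either side of its middle. It stands to one side of the rack, left or right.
- case_a_centre (a point): Centre, half-way up, of one of three look-alike white plastic slide cases: 130 mm long (its x), 60 mm wide (its y), 44 mm high shut without the handle (base 30 mm, lid 14 mm and 54 mm wide), about 0.6 kg, loose. Its x points from the handle end to the hinge end, which is away from the robot at the start; z up. With the lid shut, the case can be gripped low across the 60 mm wide base at the middle (gripped by the lid alone it would swing open). Which place it starts in varies.
- case_a_hinge (a point): Middle of this case's hinge line, which runs along the case's y at its far end: 65 mm along the case's x from its centre and 8 mm above the centre.
- bar_a (a point): Centre of the steel handle bar on this case's lid: a round bar 10 mm thick and 50 mm long, parallel to the hinge line, on two 6 mm posts 44 mm apart. Shut, its centre stands 22 mm above the lid's top, 115 mm from the hinge line towards the robot and 36 mm above it. It can be pinched from above, fingers closing along the case's length, and turns between the fingers as the lid swings. Turns with the lid.
- lid_a (a joint): Angle of this case's lid: 0 shut, grows as the handle end rises, stops at 1.2 rad (lid not quite upright). Half-way open, the lid and bar reach about 150 mm above the bench, 180 mm at most when fully open: carry other cases over or round it. A free lid drops shut by itself when let go at any angle; a stiff lid stays where it is left (lifting it takes about 1.5 N at the bar). Exactly one of the three is stiff.
- case_b_centre (a point): Centre, half-way up, of one of three look-alike white plastic slide cases: 130 mm long (its x), 60 mm wide (its y), 44 mm high shut without the handle (base 30 mm, lid 14 mm and 54 mm wide), about 0.6 kg, loose. Its x points from the handle end to the hinge end, which is away from the robot at the start; z up. With the lid shut, the case can be gripped low across the 60 mm wide base at the middle (gripped by the lid alone it would swing open). Which place it starts in varies.
- case_b_hinge (a point): Middle of this case's hinge line, which runs along the case's y at its far end: 65 mm along the case's x from its centre and 8 mm above the centre.
- bar_b (a point): Centre of the steel handle bar on this case's lid: a round bar 10 mm thick and 50 mm long, parallel to the hinge line, on two 6 mm posts 44 mm apart. Shut, its centre stands 22 mm above the lid's top, 115 mm from the hinge line towards the robot and 36 mm above it. It can be pinched from above, fingers closing along the case's length, and turns between the fingers as the lid swings. Turns with the lid.
- lid_b (a joint): Angle of this case's lid: 0 shut, grows as the handle end rises, stops at 1.2 rad (lid not quite upright). Half-way open, the lid and bar reach about 150 mm above the bench, 180 mm at most when fully open: carry other cases over or round it. A free lid drops shut by itself when let go at any angle; a stiff lid stays where it is left (lifting it takes about 1.5 N at the bar). Exactly one of the three is stiff.
- case_c_centre (a point): Centre, half-way up, of one of three look-alike white plastic slide cases: 130 mm long (its x), 60 mm wide (its y), 44 mm high shut without the handle (base 30 mm, lid 14 mm and 54 mm wide), about 0.6 kg, loose. Its x points from the handle end to the hinge end, which is away from the robot at the start; z up. With the lid shut, the case can be gripped low across the 60 mm wide base at the middle (gripped by the lid alone it would swing open). Which place it starts in varies.
- case_c_hinge (a point): Middle of this case's hinge line, which runs along the case's y at its far end: 65 mm along the case's x from its centre and 8 mm above the centre.
- bar_c (a point): Centre of the steel handle bar on this case's lid: a round bar 10 mm thick and 50 mm long, parallel to the hinge line, on two 6 mm posts 44 mm apart. Shut, its centre stands 22 mm above the lid's top, 115 mm from the hinge line towards the robot and 36 mm above it. It can be pinched from above, fingers closing along the case's length, and turns between the fingers as the lid swings. Turns with the lid.
- lid_c (a joint): Angle of this case's lid: 0 shut, grows as the handle end rises, stops at 1.2 rad (lid not quite upright). Half-way open, the lid and bar reach about 150 mm above the bench, 180 mm at most when fully open: carry other cases over or round it. A free lid drops shut by itself when let go at any angle; a stiff lid stays where it is left (lifting it takes about 1.5 N at the bar). Exactly one of the three is stiff.
- tube_rack: Bystander: blue rack of glass tubes, 90 x 200 x 84 mm, origin under its middle.
- capped_tubes: Bystander: white block of capped tubes, 90 x 130 x 56 mm, origin under its middle.
- tub: Bystander: white lidded tub, 142 x 172 x 91 mm, origin under its middle.
Mind the look-alikes: they are no part of the job. Leave any brown look-alike of the part that bears case_b_centre alone. What is shaped like the part that bears case_c_centre but turquoise is not meant.

How it is judged:
By the outcome, as a careful person would: the job done as asked, in the order asked, and still so for the second after the job is handed in, with the robot touching nothing.
It also fails if it takes over 72 s, if anything falls off the work surface, if the arm or the gripper's body presses on something with over 40 N, if the wrist force passes 120 N, or if a joint passes its speed limit or range.

### The arm

A 6-joint arm with a two-finger parallel gripper is mounted at the origin on the work surface. World frame = base frame: x ahead of the robot, y to its left, z up, the work surface at z = 0. Lengths are in m, angles in rad, forces in N, time in s.
With the tool pointing down it reaches from about 0.25 to 0.775 m from the base axis. Payload 4 kg.
Tool frame: the origin (TCP) lies at the very end of the fingers, on their centre line; the grasp point (between the pads) lies 19 mm behind it (robot.hold_point_z is the distance from the TCP to the grasp point, in m); z points along the fingers, y is the line along which they close (so a half turn about z gives the same grasp; the last joint's range is limited). The gripper opens to 94 mm and grips with 3 to 60 N. Pads are 16 mm wide; open, the fingers measure 119 mm over their backs; the gripper's body (75 mm by 177 mm) begins 78 mm behind the grasp point.
Start: joints at [-1.366, 0.087, 1.371, -0, 1.684, -0.103], TCP at [0.167, -0.524, 0.206] pointing down, gripper open.
Joint ranges: [-3.1, 3.1], [-0.76, 2.03], [0.27, 2.55], [-1.08, 4.22], [0.17, 2.65], [-2.57, 2.57]. Speed limits (rad/s): [2.79, 2.79, 3.14, 3.14, 3.14, 3.14].

### API

Orientations are given as [roll, pitch, yaw] about the fixed x, y, z axes, in that order (R = Rz(yaw) Ry(pitch) Rx(roll)).
In Python, from bench import robot gives the robot as it stands.
- The arm moves only by the tool carry_out, never from a script. Its argument "steps" is a list of rows, each a list of 3 entries, a list of its own where there are three numbers: the shift along the tool's x, y, z in m, then the turn about the tool's z in units of 10 degrees (1.0 is 10 degrees), then the closure, from -1 (fully open) to 1 (shut). In form: [[[tx, ty, tz], roll, jaw], ...]. A call has 1 to 10 rows; each row is the pose to reach, as a shift and turn from the pose commanded when the call began, along the tool's axes at that moment; what a row does not reach only later rows make up. A row lasts 1/8 s, in which the tool goes at most 62.5 mm and 10.7 degrees, less where a joint would pass 70% of its speed; a pose out of reach is approached as far as the arm can. A call with a gripper value outside its range is refused whole. The fingers move at their own pace and stop on an object; the grip force is fixed at half the most. Time passes only in rows, so rows that repeat a pose let the fingers close. It gives the time, the measured TCP pose, the force, the opening and the grip force at its end, in the units of the state.
- robot.get_obs(): the state, without advancing time (a new reading comes with each control period).
- robot.snapshot(name): name is "side" or "top" or "wrist"; returns a dict with "image" (400x640x3 uint8, red, green, blue), "z_map" (400x640 float32, m along the optical axis (not along the pixel's ray), 0 where there is no reading), "mtx" (3x3 intrinsics, pixels), "R" (3x3) and "t" (3): a world point X has camera coordinates R X + t. Camera axes: x right, y down, z forward; pixel columns grow to the right and rows downward; lengths in m; the calibration is good to about 2 mm. A picture is of the moment at which its call begins.
- robot.close_job(): hands the job in; it is judged then, once.
The state is a dict: "time": time; "joint_positions": joint angles; "qvel": joint speeds; "joint_torque": joint torques, N m; "tool_pos": TCP position; "ee_rot": TCP orientation; "wrist_force": force on the tool from outside, world axes, zero at the start; "wrist_torque": the same for the moment, N m; "width": finger opening in m; "finger_force": force on a finger pad.
Only numpy, scipy, OpenCV 4.12 (cv2) and the standard library are available. Lean on these libraries where they do the work, as an engineer would, in place of code of your own. Each camera call takes 0.05 s, during which the arm holds its last target. There are 200 camera calls.

## Working session

There is one attempt and no reset: what is moved stays moved. The work goes in short steps, Python scripts to look and compute and a tool call to move; the robot and the scene stay as the last step left them, time stands still between calls to the robot, and variables do not carry over. Pictures are saved under pics/ and viewed, at most 10 in all, crops included, and the job is handed in when it is done.

Besides the shell and the picture viewer there is one more tool, called after "Call:" by a JSON object that holds its "name" and its "arguments", one argument or row to a line. carry_out: Moves the arm, as the interface text tells. Its arguments: {"type":"object","properties":{"steps":{"type":"array","items":{"type":"array"}}},"required":["steps"]}

```bash
mkdir -p pics; ls
python3 - <<'E'
from bench import robot
import cv2,numpy as np
o=robot.get_obs()
print(o['time'],o['tool_pos'],o['ee_rot'],o['width'])
ims=[]
for n in ['top','side']:
    s=robot.snapshot(n); np.savez(f'{n}.npz',**s)
    print(n,s['mtx'].round(1).tolist(),s['R'].round(3).tolist(),s['t'].round(3))
    cv2.imwrite(f'pics/{n}0.png',s['image'][...,::-1])
E
```

```text
pics
0.0 [ 0.16649432 -0.52362668  0.20431293] [-3.13941998e+00 -2.01543691e-04  3.07744564e-01] 0.09422742716104338
top [[378.8, 0.0, 321.2], [0.0, 378.8, 204.8], [0.0, 0.0, 1.0]] [[-0.002, -1.0, 0.008], [-0.992, 0.001, -0.126], [0.126, -0.008, -0.992]] [0.071 0.539 1.217]
side [[434.1, 0.0, 312.8], [0.0, 434.1, 199.1], [0.0, 0.0, 1.0]] [[-0.985, -0.17, -0.011], [-0.114, 0.704, -0.701], [0.127, -0.689, -0.714]] [0.559 0.07  1.076]
```

View pics/top0.png

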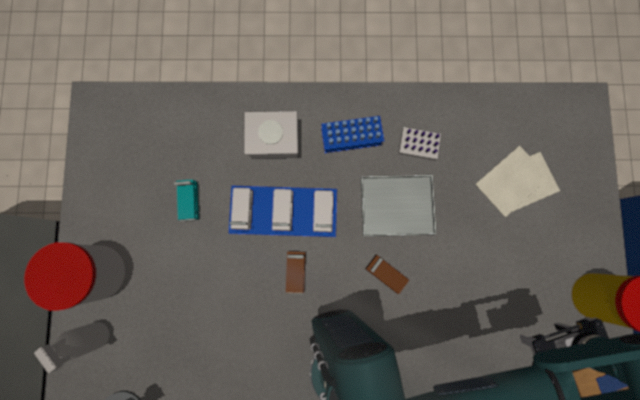

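The top view shows the rack at cols 229-337, rows 185-236, with three white cases (cols 241, 282, 323). The tray is right of it at cols 362-436, rows 175-236, and the brown and turquoise decoys lie apart. Next I measure.

```bash
cat > h.py <<'E'
import numpy as np,cv2
def world(s):
    K,R,t=s['mtx'],s['R'],s['t']; v,u=np.mgrid[0:400,0:640]; z=s['z_map']
    c=np.stack([(u-K[0,2])/K[0,0]*z,(v-K[1,2])/K[1,1]*z,z],-1)
    return (c-t)@R
def rect(P):
    (c,wh,a)=cv2.minAreaRect((P[:,:2]*1000).astype(np.float32)); return np.round(c,1),np.round(wh,1),round(a,2)
E
python3 - <<'E'
from h import *
for n in ['top','side']:
    s=dict(np.load(n+'.npz')); W=world(s); im=s['image'].astype(int); z=s['z_map']>0
    r,g,b=im[...,0],im[...,1],im[...,2]
    X,Y,Z=W[...,0],W[...,1],W[...,2]
    box=z&(X>.33)&(X<.62)&(Y>-.05)&(Y<.5)
    blue=box&(b>r+50)&(b>g+30)
    print(n,'blue',blue.sum(),rect(W[blue]),np.median(Z[blue]))
    wh=(box&(Z>.03)&(Z<.09)&(r>130)&(abs(r-b)<60)).astype(np.uint8)
    k,L,st,c=cv2.connectedComponentsWithStats(wh)
    for i in range(1,k):
        if st[i,4]>60:
            P=W[L==i]; print('white',st[i],rect(P),np.percentile(P[:,2],[5,50,95,100]).round(3), P[P[:,2]>.062].mean(0).round(4))
    tr=z&(X>.3)&(X<.65)&(Y>-.35)&(Y<-.05)&(Z>.012)&(Z<.03)
    print('tray rim',tr.sum(),rect(W[tr]))
    print('bench z',np.median(Z[(abs(X-.3)<.02)&(Y>-.1)&(Y<.3)]))
E
```

```text
top blue 2576 (array([523.4, 200.2]), array([360.2, 163.3]), 88.06) 0.004123396229051162
white [232 188  18  35 557] (array([536.9, 333.8]), array([ 54.3, 115.4]), 88.41) [0.044 0.048 0.052 0.075] [0.481  0.3345 0.0722]
white [273 189  19  41 679] (array([524.7, 199.4]), array([ 59., 133.]), 87.76) [0.041 0.048 0.071 0.082] [0.4727 0.199  0.0738]
white [314 191  19  40 693] (array([518.7,  64.6]), array([ 58.3, 130.5]), 87.16) [0.036 0.048 0.072 0.081] [0.4691 0.069  0.0743]
white [231 224  17   5  72] (array([468., 336.]), array([51.4, 11.2]), 87.28) [0.037 0.048 0.073 0.074] [0.4727 0.3314 0.0722]
tray rim 469 (array([ 470.4, -188.4]), array([341.7, 240.8]), 1.21)
bench z 0.0006315045065257597
side blue 3577 (array([523.8, 198.1]), array([366.5, 163.2]), 88.16) 0.0024131603559621405
white [300 198  47  22 687] (array([528.9,  64.3]), array([ 56.1, 110.9]), 87.95) [0.044 0.046 0.049 0.071] [0.4741 0.0851 0.0707]
white [348 205   7  16  75] (array([460. ,  66.9]), array([54.8, 11.3]), 88.35) [0.044 0.046 0.049 0.05 ] [nan nan nan]
white [ 286  239   61   27 1005] (array([524.3, 199.6]), array([ 55.1, 130.5]), 88.57) [0.044 0.046 0.049 0.051] [nan nan nan]
white [ 270  288   68   34 1364] (array([529.4, 334.9]), array([ 54.8, 133.1]), 88.24) [0.044 0.046 0.049 0.066] [0.483  0.3275 0.0657]
white [270 314  63  13 103] (array([528.4, 363. ]), array([  5.3, 127.4]), 88.71) [0.031 0.033 0.035 0.035] [nan nan nan]
tray rim 780 (array([ 471.8, -186. ]), array([338.9, 245.2]), 1.41)
bench z -0.0010592584867642634<stdin>:13: RuntimeWarning: Mean of empty slice.
  ret = um.true_divide(
```

View pics/side0.png

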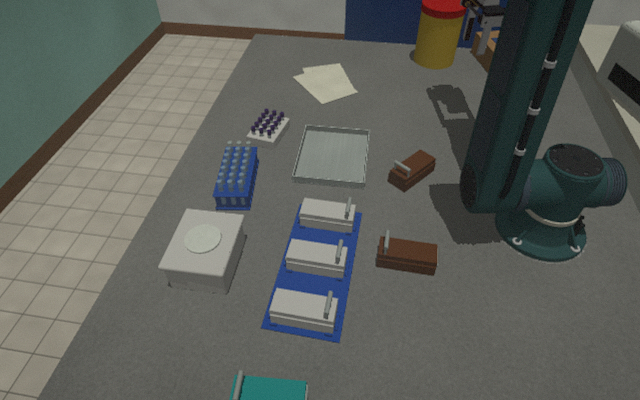

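The side view confirms the layout: three shut white cases with bars towards the robot, and the tray beyond them near (332,155). The left bar should be at about (0.478, 0.336, 0.070). I compute the first move and measure the tray properly.

```bash
cat > mv.py <<'E'
import sys,numpy as np
from scipy.spatial.transform import Rotation as T
from bench import robot
o=robot.get_obs(); R=T.from_euler('xyz',o['ee_rot']).as_matrix()
print('t',round(o['time'],2),'p',o['tool_pos'].round(4),'yaw',np.degrees(o['ee_rot'][2]).round(2),'F',o['wrist_force'].round(1),'w',round(o['width'],4))
for a in sys.argv[1:]:
    v=[float(k) for k in a.split(',')]
    print(a,(R.T@(np.array(v[:3])-o['tool_pos'])).round(4),'roll',round(-((v[3]-np.degrees(o['ee_rot'][2])+180)%360-180)/10,2) if len(v)>3 else '')
E
python3 mv.py .478,.336,.13,88
python3 - <<'E'
from h import *
for n in ['top','side']:
    s=dict(np.load(n+'.npz')); W=world(s); X,Y,Z=np.moveaxis(W,-1,0)
    m=(s['z_map']>0)&(X>.4)&(X<.66)&(Y>-.34)&(Y<-.06)&(Z>.012)&(Z<.035)
    k,L,st,c=cv2.connectedComponentsWithStats(m.astype(np.uint8)); i=1+st[1:,4].argmax()
    print(n,st[i],rect(W[L==i]),np.median(Z[L==i]))
E
```

```text
t 0.1 p [ 0.1665 -0.5237  0.2044] yaw 17.64 F [-0.5  0.6 -0.2] w 0.094
.478,.336,.13,88 [ 0.5573 -0.7248  0.0759] roll -7.04
top [362 175  75  61 441] (array([ 541., -187.]), array([200.6, 240.8]), 1.25) 0.02266944487328316
side [291 125  79  61 632] (array([ 541.2, -184.5]), array([199.8, 245.3]), 1.21) 0.019452704610078822
```

Call:
{"name": "carry_out", "arguments": {
  "steps": [
    [[0.557,-0.725,0.0],-7.04,-1],
    [[0.557,-0.725,0.0],-7.04,-1],
    [[0.557,-0.725,0.0],-7.04,-1],
    [[0.557,-0.725,0.0],-7.04,-1],
    [[0.557,-0.725,0.0],-7.04,0],
    [[0.557,-0.725,0.0],-7.04,0.1],
    [[0.557,-0.725,0.0],-7.04,0.1],
    [[0.557,-0.725,0.0],-7.04,0.1],
    [[0.557,-0.725,0.0],-7.04,0.1],
    [[0.557,-0.725,0.0],-7.04,0.1]
  ]
}}

```text
time: 1.35
tool_pos: [0.3794, 0.0656, 0.2053]
ee_rot: [3.141, 0.001, 1.537]
wrist_force: [0.5, -1.2, -0.3]
width: 0.043
finger_force: 0.0
```

```bash
python3 mv.py .478,.336,.13,88
```

```text
t 1.35 p [0.3794 0.0656 0.2053] yaw 88.05 F [ 0.5 -1.2 -0.3] w 0.043
.478,.336,.13,88 [0.2736 0.0893 0.0753] roll 0.01
```

Call:
{"name": "carry_out", "arguments": {
  "steps": [
    [[0.06,0.02,0.02],0,0.1],
    [[0.12,0.04,0.03],0,0.1],
    [[0.18,0.06,0.04],0,0.1],
    [[0.23,0.075,0.06],0,0.1],
    [[0.25,0.08,0.075],0,0.1],
    [[0.25,0.08,0.075],0,0.1],
    [[0.25,0.08,0.075],0,0.1]
  ]
}}

```text
time: 2.22
tool_pos: [0.4678, 0.3099, 0.1307]
ee_rot: [3.142, 0.001, 1.536]
wrist_force: [0.7, -0.2, 0.6]
width: 0.0421
finger_force: 0.0
```

```bash
python3 mv.py .478,.336,.058,88
python3 - <<'E'
from h import *
from bench import robot
s=robot.snapshot('wrist'); np.savez('w.npz',**s); cv2.imwrite('pics/w1.png',s['image'][...,::-1])
W=world(s);m=(s['z_map']>0)&(W[...,2]>.065)&(W[...,2]<.085)
for P in [W[m&(abs(W[...,1]-.336)<.03)&(abs(W[...,0]-.478)<.02)]]:
    print(len(P),rect(P) if len(P) else '',np.percentile(P[:,2],[5,50,95]))
E
```

```text
t 2.23 p [0.4678 0.3099 0.1307] yaw 88.01 F [ 0.7 -0.2  0.6] w 0.0421
.478,.336,.058,88 [0.0265 0.0093 0.0727] roll 0.0
1038 (array([477.7, 335.2]), array([50.4,  9.8]), 88.27) [0.07095757 0.07389939 0.07543136]
```

View pics/w1.png

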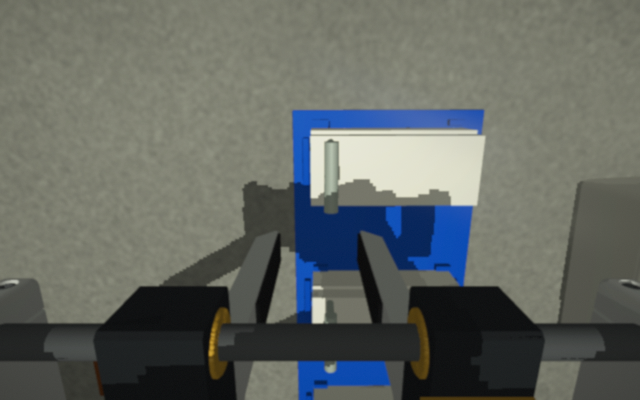

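The wrist picture shows the left case's bar at cols 325-338, rows 140-213, measured at (0.478, 0.335, 0.070). The rack's ribs sit only near the corners. Descend and pinch.

Call:
{"name": "carry_out", "arguments": {
  "steps": [
    [[0.025,0.009,0.02],0,0.1],
    [[0.025,0.009,0.05],0,0.1],
    [[0.025,0.009,0.072],0,0.1],
    [[0.025,0.009,0.072],0,0.1],
    [[0.025,0.009,0.072],0,0.9],
    [[0.025,0.009,0.072],0,0.9],
    [[0.025,0.009,0.072],0,0.9]
  ]
}}

```text
time: 3.15
tool_pos: [0.4784, 0.3355, 0.0597]
ee_rot: [3.14, -0.001, 1.536]
wrist_force: [-0.1, 0.6, -0.6]
width: 0.0158
finger_force: 0.0
```

```bash
python3 mv.py .478,.336,.058,88
```

```text
t 3.15 p [0.4784 0.3355 0.0597] yaw 88.03 F [-0.1  0.6 -0.6] w 0.0158
.478,.336,.058,88 [ 0.0004 -0.0004  0.0017] roll 0.0
```

Call:
{"name": "carry_out", "arguments": {
  "steps": [
    [[0,0,0],0,1],
    [[0,0,0],0,1],
    [[0,0.005,-0.0135],0,1],
    [[0,0.012,-0.026],0,1],
    [[0,0.02,-0.038],0,1],
    [[0,0.0295,-0.049],0,1],
    [[0,0.0405,-0.0585],0,1],
    [[0,0.052,-0.067],0,1],
    [[0,0.052,-0.067],0,1],
    [[0,0.052,-0.067],0,1]
  ]
}}

```text
time: 4.4
tool_pos: [0.5307, 0.3337, 0.1281]
ee_rot: [3.14, -0.001, 1.536]
wrist_force: [-5.5, -0.5, 6.4]
width: 0.0092
finger_force: 30.0
```

```bash
python3 mv.py
cat > bars.py <<'E'
from h import *
from bench import robot
import sys
n=sys.argv[1]; s=robot.snapshot(n); np.savez('b.npz',**s)
W=world(s); X,Y,Z=np.moveaxis(W,-1,0); k=s['z_map']>0
for nm,y in [('L',.3345),('M',.1995),('R',.0645)]:
    m=k&(abs(Y-y)<.024)&(X>.44)&(X<.6)&(Z>.055)&(Z<.16)
    P=W[m]
    print(nm,len(P),(P.mean(0).round(3),'zmax',P[:,2].max().round(3),'at',P[P[:,2].argmax()].round(3)) if len(P) else '')
if len(sys.argv)>2: cv2.imwrite(f'pics/{sys.argv[2]}.png',s['image'][...,::-1])
E
python3 bars.py side s1
```

```text
t 4.4 p [0.5307 0.3337 0.1281] yaw 88.02 F [-5.5 -0.5  6.4] w 0.0092
L 947 (array([0.54 , 0.338, 0.106]), 'zmax', np.float64(0.16), 'at', array([0.518, 0.343, 0.16 ]))
M 0 
R 57 (array([0.469, 0.065, 0.072]), 'zmax', np.float64(0.075), 'at', array([0.469, 0.072, 0.075]))
```

View pics/s1.png

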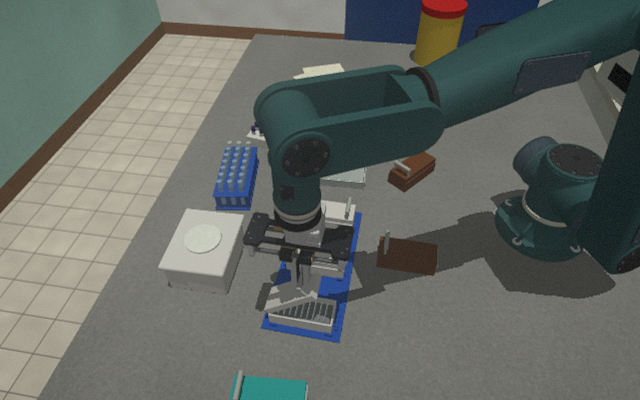

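The side view shows the left lid raised about half-way at (300,300), with the bar between the fingers. Release with a small opening and rise straight up.

Call:
{"name": "carry_out", "arguments": {
  "steps": [
    [[0,0,0],0,0.68],
    [[0,0,0],0,0.66],
    [[0,0,-0.015],0,0.66],
    [[0,0,-0.03],0,0.66],
    [[0,0,-0.05],0,0.66],
    [[0,0,-0.07],0,0.66],
    [[0,0,-0.07],0,0.66]
  ]
}}

```text
time: 5.32
tool_pos: [0.5312, 0.3342, 0.1992]
ee_rot: [3.136, -0.003, 1.536]
wrist_force: [0.8, 0.3, 0.0]
width: 0.0158
finger_force: 0.0
```

```bash
python3 bars.py side; python3 mv.py .4735,.201,.12,88 .4735,.201,.06,88
```

```text
L 105 (array([0.481, 0.336, 0.072]), 'zmax', np.float64(0.076), 'at', array([0.48 , 0.358, 0.076]))
M 54 (array([0.474, 0.208, 0.072]), 'zmax', np.float64(0.077), 'at', array([0.476, 0.216, 0.077]))
R 0 
t 5.38 p [0.5305 0.3338 0.1973] yaw 88.03 F [-0.4  0.2 -0.4] w 0.0163
.4735,.201,.12,88 [-0.1348 -0.0527  0.0769] roll 0.0
.4735,.201,.06,88 [-0.1349 -0.0529  0.1369] roll 0.0
```

Left lid dropped shut, so it is free. On to the middle.

Call:
{"name": "carry_out", "arguments": {
  "steps": [
    [[-0.05,-0.02,0.0],0,0.2],
    [[-0.1,-0.04,0.02],0,0.2],
    [[-0.135,-0.053,0.06],0,0.2],
    [[-0.135,-0.053,0.1],0,0.2],
    [[-0.135,-0.053,0.137],0,0.2],
    [[-0.135,-0.053,0.137],0,0.2],
    [[-0.135,-0.053,0.137],0,1],
    [[-0.135,-0.053,0.137],0,1],
    [[-0.135,-0.053,0.137],0,1],
    [[-0.135,-0.053,0.137],0,1]
  ]
}}

```text
time: 6.62
tool_pos: [0.4733, 0.2008, 0.0599]
ee_rot: [3.138, -0.001, 1.537]
wrist_force: [1.3, -0.2, 3.8]
width: 0.0085
finger_force: 30.0
```

Call:
{"name": "carry_out", "arguments": {
  "steps": [
    [[0,0.005,-0.0135],0,1],
    [[0,0.012,-0.026],0,1],
    [[0,0.02,-0.038],0,1],
    [[0,0.0295,-0.049],0,1],
    [[0,0.0405,-0.0585],0,1],
    [[0,0.052,-0.067],0,1],
    [[0,0.052,-0.067],0,1],
    [[0,0.052,-0.067],0,1]
  ]
}}

```text
time: 7.62
tool_pos: [0.5249, 0.1988, 0.1282]
ee_rot: [3.14, -0.001, 1.536]
wrist_force: [-6.3, 0.2, 7.1]
width: 0.0086
finger_force: 30.0
```

Call:
{"name": "carry_out", "arguments": {
  "steps": [
    [[0,0,0],0,0.68],
    [[0,0,0],0,0.66],
    [[0,0,-0.015],0,0.66],
    [[0,0,-0.03],0,0.66],
    [[0,0,-0.05],0,0.66],
    [[0,0,-0.07],0,0.66],
    [[0,0,-0.07],0,0.66]
  ]
}}

```text
time: 8.5
tool_pos: [0.5257, 0.199, 0.1989]
ee_rot: [3.135, -0.002, 1.536]
wrist_force: [-0.0, -0.6, 0.2]
width: 0.016
finger_force: 0.0
```

```bash
python3 bars.py side; python3 mv.py .469,.066,.06,88
```

```text
L 105 (array([0.481, 0.336, 0.072]), 'zmax', np.float64(0.076), 'at', array([0.479, 0.351, 0.076]))
M 74 (array([0.476, 0.201, 0.072]), 'zmax', np.float64(0.075), 'at', array([0.475, 0.221, 0.075]))
R 59 (array([0.469, 0.066, 0.072]), 'zmax', np.float64(0.075), 'at', array([0.468, 0.055, 0.075]))
t 8.55 p [0.5249 0.1988 0.1971] yaw 88.03 F [ 0.   0.  -0.6] w 0.0161
.469,.066,.06,88 [-0.1347 -0.0518  0.1368] roll 0.0
```

Middle is free too, so the right one should be stiff; I check it as asked.

Call:
{"name": "carry_out", "arguments": {
  "steps": [
    [[-0.05,-0.02,0.0],0,0.2],
    [[-0.1,-0.04,0.02],0,0.2],
    [[-0.135,-0.052,0.06],0,0.2],
    [[-0.135,-0.052,0.1],0,0.2],
    [[-0.135,-0.052,0.137],0,0.2],
    [[-0.135,-0.052,0.137],0,0.2],
    [[-0.135,-0.052,0.137],0,1],
    [[-0.135,-0.052,0.137],0,1],
    [[-0.135,-0.052,0.137],0,1],
    [[-0.135,-0.052,0.137],0,1]
  ]
}}

```text
time: 9.8
tool_pos: [0.4687, 0.0656, 0.0599]
ee_rot: [3.138, -0.0, 1.537]
wrist_force: [0.7, 0.9, 2.7]
width: 0.0088
finger_force: 30.0
```

Call:
{"name": "carry_out", "arguments": {
  "steps": [
    [[0,0.005,-0.0135],0,1],
    [[0,0.012,-0.026],0,1],
    [[0,0.02,-0.038],0,1],
    [[0,0.0295,-0.049],0,1],
    [[0,0.0405,-0.0585],0,1],
    [[0,0.051,-0.0665],0,1],
    [[0,0.051,-0.0665],0,1],
    [[0,0.051,-0.0665],0,1]
  ]
}}

```text
time: 10.8
tool_pos: [0.5198, 0.0637, 0.1271]
ee_rot: [3.138, -0.0, 1.536]
wrist_force: [-3.6, 0.4, 5.6]
width: 0.0089
finger_force: 30.0
```

Call:
{"name": "carry_out", "arguments": {
  "steps": [
    [[0,0,0],0,0.68],
    [[0,0,0],0,0.66],
    [[0,0,-0.015],0,0.66],
    [[0,0,-0.03],0,0.66],
    [[0,0,-0.05],0,0.66],
    [[0,0,-0.07],0,0.66],
    [[0,0,-0.07],0,0.66]
  ]
}}

```text
time: 11.68
tool_pos: [0.5201, 0.0638, 0.1982]
ee_rot: [3.135, -0.0, 1.537]
wrist_force: [-0.3, -0.2, -0.5]
width: 0.016
finger_force: 0.0
```

```bash
python3 bars.py side; python3 mv.py
```

```text
L 105 (array([0.481, 0.336, 0.072]), 'zmax', np.float64(0.077), 'at', array([0.481, 0.315, 0.077]))
M 75 (array([0.476, 0.2  , 0.072]), 'zmax', np.float64(0.075), 'at', array([0.478, 0.221, 0.075]))
R 532 (array([0.53 , 0.065, 0.1  ]), 'zmax', np.float64(0.14), 'at', array([0.518, 0.085, 0.14 ]))
t 11.72 p [0.5192 0.0637 0.1965] yaw 88.04 F [-0.6  0.6  0.3] w 0.0158
```

The right lid stays up, with its top at 0.14, so it is the stiff one. Now I load the middle case, turning 90 degrees above it.

Call:
{"name": "carry_out", "arguments": {
  "steps": [
    [[0.04,0.001,0],1,-0.9],
    [[0.08,0.001,0],2,-0.9],
    [[0.12,0.001,0],3,-0.9],
    [[0.135,0.001,0],4,-0.9],
    [[0.135,0.001,0],5,-0.9],
    [[0.135,0.001,0],6,-0.9],
    [[0.135,0.001,0],7,-0.9],
    [[0.135,0.001,0],8,-0.9],
    [[0.135,0.001,0],9,-0.9],
    [[0.135,0.001,0.02],9,-0.9]
  ]
}}

```text
time: 12.98
tool_pos: [0.5248, 0.1988, 0.1755]
ee_rot: [-3.141, -0.002, -0.035]
wrist_force: [-0.5, -0.2, -0.2]
width: 0.0894
finger_force: 0.0
```

```bash
python3 mv.py .525,.199,.012,-1.94
python3 - <<'E'
from h import *
from bench import robot
s=robot.snapshot('wrist'); cv2.imwrite('pics/w2.png',s['image'][...,::-1])
W=world(s);X,Y,Z=np.moveaxis(W,-1,0);k=s['z_map']>0
m=k&(abs(Y-.199)<.06)&(abs(X-.52)<.09)&(Z>.04)&(Z<.053); print('lid',rect(W[m]))
m=k&(abs(Y-.199)<.05)&(abs(X-.476)<.02)&(Z>.065)&(Z<.08); print('bar',m.sum(),rect(W[m]) if m.sum() else '')
E
```

```text
t 12.97 p [0.5248 0.1988 0.1755] yaw -2.02 F [-0.5 -0.2 -0.2] w 0.0894
.525,.199,.012,-1.94 [-2.000e-04 -1.000e-04  1.635e-01] roll -0.01
lid (array([531. , 198.1]), array([ 54.1, 119.4]), 88.21)
bar 668 (array([476.3, 199.8]), array([49.9, 10. ]), 88.38)
```

View pics/w2.png

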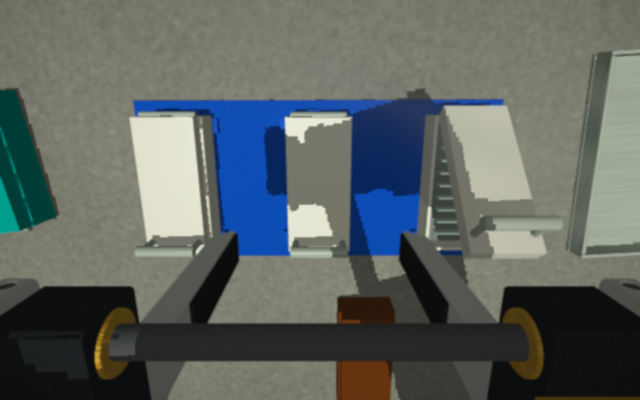

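The wrist view shows the middle case shut (cols 285-352, rows 112-255), straddled by the fingers, and the right lid standing half open. Descend and grip low.

Call:
{"name": "carry_out", "arguments": {
  "steps": [
    [[0.001,0.0,0.05],0,-0.9],
    [[0.001,0.0,0.09],0,-0.9],
    [[0.001,0.0,0.13],0,-0.9],
    [[0.001,0.0,0.155],0,-0.9],
    [[0.001,0.0,0.1635],0,-0.9],
    [[0.001,0.0,0.1635],0,0],
    [[0.001,0.0,0.1635],0,0.2],
    [[0.001,0.0,0.1635],0,0.5],
    [[0.001,0.0,0.1635],0,0.5]
  ]
}}

```text
time: 14.15
tool_pos: [0.526, 0.199, 0.0128]
ee_rot: [-3.141, -0.002, -0.034]
wrist_force: [-0.7, 0.3, 1.3]
width: 0.0597
finger_force: 30.0
```

Call:
{"name": "carry_out", "arguments": {
  "steps": [
    [[0,0,-0.01],0,0.6],
    [[0,0,-0.03],0,0.6],
    [[0,0,-0.06],0,0.6],
    [[0,0,-0.1],0,0.6],
    [[0,0,-0.14],0,0.6],
    [[0,0,-0.18],0,0.6],
    [[0,0,-0.22],0,0.6],
    [[0,0,-0.235],0,0.6],
    [[0,0,-0.235],0,0.6]
  ]
}}

```text
time: 15.28
tool_pos: [0.5251, 0.1986, 0.2463]
ee_rot: [3.141, -0.0, -0.034]
wrist_force: [-0.1, -1.0, -6.8]
width: 0.0597
finger_force: 30.0
```

```bash
python3 - <<'E'
import numpy as np
a=np.radians(1.25);c=np.array([.541,-.1865])
for s in (-1,1): print(c+s*.055*np.array([-np.sin(a),np.cos(a)]))
E
python3 mv.py .5422,-.2415,.248,1.25
```

```text
[ 0.54219982 -0.24148691]
[ 0.53980018 -0.13151309]
t 15.28 p [0.5251 0.1986 0.2463] yaw -1.97 F [-0.1 -1.  -6.8] w 0.0597
.5422,-.2415,.248,1.25 [ 0.0322  0.4392 -0.0016] roll -0.32
```

Call:
{"name": "carry_out", "arguments": {
  "steps": [
    [[0.002,0.02,0],0,0.6],
    [[0.005,0.06,0],-0.05,0.6],
    [[0.01,0.11,0],-0.1,0.6],
    [[0.014,0.165,0],-0.15,0.6],
    [[0.018,0.22,0],-0.2,0.6],
    [[0.022,0.275,0],-0.25,0.6],
    [[0.026,0.33,0],-0.3,0.6],
    [[0.03,0.385,0],-0.32,0.6],
    [[0.032,0.425,0],-0.32,0.6],
    [[0.032,0.439,0],-0.32,0.6]
  ]
}}

```text
time: 16.52
tool_pos: [0.5399, -0.2444, 0.2431]
ee_rot: [-3.14, 0.005, 0.017]
wrist_force: [-0.1, 0.8, -6.5]
width: 0.0597
finger_force: 30.0
```

```bash
python3 mv.py .5422,-.2415,.014,1.25
python3 - <<'E'
from h import *
from bench import robot
s=robot.snapshot('wrist'); cv2.imwrite('pics/w3.png',s['image'][...,::-1])
W=world(s);X,Y,Z=np.moveaxis(W,-1,0);k=s['z_map']>0
m=k&(Y<-.05)&(Y>-.34)&(X>.4)&(X<.68)
t=m&(Z>.012)&(Z<.032)
print('rim',rect(W[t]),'floor',np.median(Z[m&(abs(Y+.15)<.04)&(abs(X-.58)<.03)]))
E
```

```text
t 16.52 p [ 0.5399 -0.2444  0.2431] yaw 0.99 F [-0.1  0.8 -6.5] w 0.0597
.5422,-.2415,.014,1.25 [ 0.0036 -0.0024  0.2291] roll -0.03
rim (array([ 541.9, -187.5]), array([199.1, 240.4]), 1.39) floor 0.3462783154724044
```

View pics/w3.png

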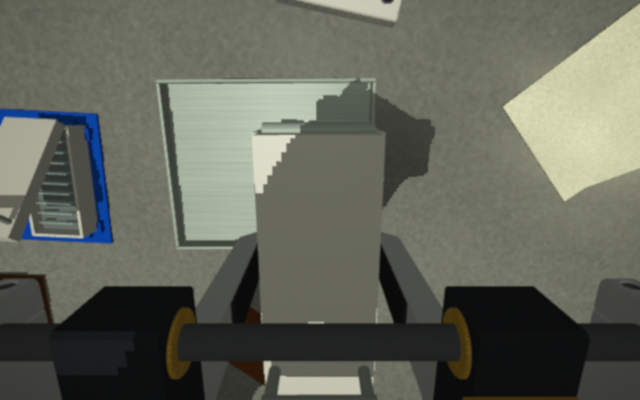

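The wrist view shows the case held level over the tray (tray cols 160-375, rows 80-247). The tray's middle is at (0.542, -0.187), so I lower part-way, then correct.

Call:
{"name": "carry_out", "arguments": {
  "steps": [
    [[0.002,0,0.03],0,0.6],
    [[0.002,0,0.07],0,0.6],
    [[0.002,0,0.11],0,0.6],
    [[0.002,0,0.15],0,0.6],
    [[0.002,0,0.175],0,0.6],
    [[0.002,0,0.185],0,0.6],
    [[0.002,0,0.185],0,0.6]
  ]
}}

```text
time: 17.45
tool_pos: [0.5435, -0.2404, 0.0608]
ee_rot: [-3.141, 0.002, 0.022]
wrist_force: [0.3, 0.1, -5.6]
width: 0.06
finger_force: 30.0
```

```bash
python3 mv.py .543,-.242,.0135,1.25
```

```text
t 17.45 p [ 0.5435 -0.2404  0.0608] yaw 1.28 F [ 0.3  0.1 -5.6] w 0.06
.543,-.242,.0135,1.25 [-0.0004  0.0016  0.0473] roll 0.0
```

Call:
{"name": "carry_out", "arguments": {
  "steps": [
    [[0,0.0015,0.015],0,0.6],
    [[0,0.0015,0.03],0,0.6],
    [[0,0.0015,0.04],0,0.6],
    [[0,0.0015,0.045],0,0.6],
    [[0,0.0015,0.047],0,0.6],
    [[0,0.0015,0.047],0,0.6]
  ]
}}

```text
time: 18.2
tool_pos: [0.5442, -0.2429, 0.0147]
ee_rot: [3.141, -0.0, 0.022]
wrist_force: [0.0, 0.3, -6.7]
width: 0.0596
finger_force: 30.0
```

```bash
python3 mv.py
```

```text
t 18.2 p [ 0.5442 -0.2429  0.0147] yaw 1.24 F [ 0.   0.3 -6.7] w 0.0596
```

Call:
{"name": "carry_out", "arguments": {
  "steps": [
    [[0,0,0.001],0,0.6],
    [[0,0,0.002],0,0.6],
    [[0,0,0.002],0,0.6]
  ]
}}

```text
time: 18.58
tool_pos: [0.5443, -0.2429, 0.0129]
ee_rot: [3.141, -0.001, 0.022]
wrist_force: [-0.6, 0.4, -4.7]
width: 0.0595
finger_force: 30.0
```

Nearly on the floor; one more millimetre, release with a small opening, and rise.

Call:
{"name": "carry_out", "arguments": {
  "steps": [
    [[0,0,0.001],0,0.6],
    [[0,0,0.001],0,-0.5],
    [[0,0,0.001],0,-0.5],
    [[0,0,-0.005],0,-0.5],
    [[0,0,-0.04],0,-0.5],
    [[0,0,-0.09],0,-0.5],
    [[0,0,-0.14],0,-0.5],
    [[0,0,-0.19],0,-0.5],
    [[0,0,-0.19],0,-0.5]
  ]
}}

```text
time: 19.7
tool_pos: [0.5466, -0.2441, 0.2096]
ee_rot: [3.135, -0.011, 0.022]
wrist_force: [0.3, 0.1, 0.6]
width: 0.0704
finger_force: 0.0
```

```bash
python3 mv.py .530,.333,.2,-1.94
cat > tray.py <<'E'
from h import *
from bench import robot
import sys
s=robot.snapshot(sys.argv[1])
W=world(s);X,Y,Z=np.moveaxis(W,-1,0);k=s['z_map']>0
for y in (-.242,-.1325):
    m=k&(abs(Y-y)<.045)&(abs(X-.543)<.09)&(Z>.036)&(Z<.09); l=m&(Z<.056)
    if l.sum()>20:
        A=np.c_[W[l][:,:2],np.ones(l.sum())]; print(y,l.sum(),rect(W[m]),'slope',np.linalg.lstsq(A,Z[l],rcond=None)[0].round(3),'zmed',np.median(Z[l]).round(4),'bar',W[m&(Z>.062)].mean(0).round(3))
if len(sys.argv)>2: cv2.imwrite(f'pics/{sys.argv[2]}.png',s['image'][...,::-1])
E
python3 tray.py wrist; python3 bars.py wrist
```

```text
t 19.7 p [ 0.5466 -0.2441  0.2096] yaw 1.24 F [0.3 0.1 0.6] w 0.0704
.530,.333,.2,-1.94 [-0.0042 -0.5773  0.0057] roll 0.32
-0.242 6405 (array([ 551.5, -243.6]), array([124.2,  54.1]), 1.31) slope [-0.014  0.001  0.056] zmed 0.0476 bar [ 0.495 -0.245  0.073]
L 0 
M 0 
R 288 (array([0.573, 0.045, 0.063]), 'zmax', np.float64(0.077), 'at', array([0.554, 0.041, 0.077]))
```

The first case lies level and shut in the tray. Now to the left case.

Call:
{"name": "carry_out", "arguments": {
  "steps": [
    [[0,-0.03,0],0.05,-0.9],
    [[0,-0.085,0],0.1,-0.9],
    [[0,-0.145,0],0.15,-0.9],
    [[0,-0.205,0],0.2,-0.9],
    [[-0.002,-0.265,0],0.25,-0.9],
    [[-0.002,-0.325,0],0.32,-0.9],
    [[-0.003,-0.385,0],0.32,-0.9],
    [[-0.004,-0.445,0],0.32,-0.9],
    [[-0.004,-0.505,0],0.32,-0.9],
    [[-0.004,-0.545,0.01],0.32,-0.9]
  ]
}}

```text
time: 21.05
tool_pos: [0.5271, 0.3045, 0.1903]
ee_rot: [3.141, 0.003, -0.032]
wrist_force: [0.5, -0.9, -1.0]
width: 0.0893
finger_force: 0.0
```

Call:
{"name": "carry_out", "arguments": {
  "steps": [
    [[0,-0.02,0.01],0,-0.9],
    [[0,-0.028,0.03],0,-0.9],
    [[0,-0.03,0.03],0,-0.9],
    [[0,-0.03,0.03],0,-0.9]
  ]
}}

```text
time: 21.55
tool_pos: [0.5297, 0.3308, 0.1623]
ee_rot: [3.141, 0.0, -0.036]
wrist_force: [0.7, -0.8, 0.5]
width: 0.0895
finger_force: 0.0
```

```bash
python3 mv.py .530,.333,.0125,-1.94
python3 - <<'E'
from h import *
from bench import robot
s=robot.snapshot('wrist')
W=world(s);X,Y,Z=np.moveaxis(W,-1,0);k=s['z_map']>0
m=k&(abs(Y-.333)<.06)&(abs(X-.52)<.09)&(Z>.04)&(Z<.053); print('lid',rect(W[m]))
m=k&(abs(Y-.333)<.05)&(abs(X-.48)<.02)&(Z>.065)&(Z<.08); print('bar',m.sum(),rect(W[m]) if m.sum() else '')
E
```

```text
t 21.55 p [0.5297 0.3308 0.1623] yaw -2.06 F [ 0.7 -0.8  0.5] w 0.0895
.530,.333,.0125,-1.94 [ 0.0003 -0.0024  0.1498] roll -0.01
lid (array([536.3, 333.2]), array([ 54.1, 119.4]), 88.15)
bar 718 (array([481.7, 334.9]), array([49.8,  9.8]), 87.7)
```

Case centre is at about (0.531, 0.333). Descend and grip.

Call:
{"name": "carry_out", "arguments": {
  "steps": [
    [[0.0015,-0.0025,0.04],0,-0.9],
    [[0.0015,-0.0025,0.08],0,-0.9],
    [[0.0015,-0.0025,0.12],0,-0.9],
    [[0.0015,-0.0025,0.142],0,-0.9],
    [[0.0015,-0.0025,0.15],0,-0.9],
    [[0.0015,-0.0025,0.15],0,0],
    [[0.0015,-0.0025,0.15],0,0.2],
    [[0.0015,-0.0025,0.15],0,0.6],
    [[0.0015,-0.0025,0.15],0,0.6]
  ]
}}

```text
time: 22.72
tool_pos: [0.5317, 0.3344, 0.0139]
ee_rot: [3.142, -0.002, -0.034]
wrist_force: [-0.4, -1.4, 4.5]
width: 0.0599
finger_force: 30.0
```

Call:
{"name": "carry_out", "arguments": {
  "steps": [
    [[0,0,-0.01],0,0.6],
    [[0,0,-0.03],0,0.6],
    [[0,0,-0.06],0,0.6],
    [[0,0,-0.1],0,0.6],
    [[0,0,-0.14],0,0.6],
    [[0,0,-0.18],0,0.6],
    [[0,0,-0.22],0,0.6],
    [[0,0,-0.235],0,0.6],
    [[0,0,-0.235],0,0.6]
  ]
}}

```text
time: 23.85
tool_pos: [0.5311, 0.3348, 0.2485]
ee_rot: [-3.141, -0.002, -0.034]
wrist_force: [-0.0, 0.6, -5.8]
width: 0.0599
finger_force: 30.0
```

```bash
python3 mv.py .543,-.1315,.248,1.25
```

```text
t 23.85 p [0.5311 0.3348 0.2485] yaw -1.96 F [-0.   0.6 -5.8] w 0.0599
.543,-.1315,.248,1.25 [2.780e-02 4.656e-01 1.000e-04] roll -0.32
```

Call:
{"name": "carry_out", "arguments": {
  "steps": [
    [[0.002,0.02,0],0,0.6],
    [[0.004,0.065,0],-0.05,0.6],
    [[0.008,0.12,0],-0.1,0.6],
    [[0.012,0.175,0],-0.15,0.6],
    [[0.016,0.23,0],-0.2,0.6],
    [[0.02,0.285,0],-0.25,0.6],
    [[0.023,0.34,0],-0.3,0.6],
    [[0.026,0.395,0],-0.32,0.6],
    [[0.028,0.44,0],-0.32,0.6],
    [[0.028,0.4655,0],-0.32,0.6]
  ]
}}

```text
time: 25.1
tool_pos: [0.5408, -0.1349, 0.2446]
ee_rot: [-3.141, 0.005, 0.018]
wrist_force: [0.8, 0.9, -5.4]
width: 0.0596
finger_force: 30.0
```

Call:
{"name": "carry_out", "arguments": {
  "steps": [
    [[0,0,0],0,0.6],
    [[0,0,0.03],0,0.6],
    [[0,0,0.07],0,0.6],
    [[0,0,0.11],0,0.6],
    [[0,0,0.15],0,0.6],
    [[0,0,0.175],0,0.6],
    [[0,0,0.18],0,0.6],
    [[0,0,0.18],0,0.6]
  ]
}}

```text
time: 26.1
tool_pos: [0.5427, -0.1313, 0.0675]
ee_rot: [-3.141, 0.0, 0.022]
wrist_force: [-0.1, -0.1, -5.3]
width: 0.0597
finger_force: 30.0
```

```bash
python3 mv.py .543,-.1325,.0135,1.25
```

```text
t 26.1 p [ 0.5427 -0.1313  0.0675] yaw 1.26 F [-0.1 -0.1 -5.3] w 0.0597
.543,-.1325,.0135,1.25 [0.0003 0.0012 0.054 ] roll 0.0
```

Call:
{"name": "carry_out", "arguments": {
  "steps": [
    [[0.001,0.001,0.02],0,0.6],
    [[0.001,0.001,0.035],0,0.6],
    [[0.001,0.001,0.046],0,0.6],
    [[0.001,0.001,0.052],0,0.6],
    [[0.001,0.001,0.0545],0,0.6],
    [[0.001,0.001,0.0545],0,0.6],
    [[0.001,0.001,0.0545],0,0.6]
  ]
}}

```text
time: 26.98
tool_pos: [0.5444, -0.1328, 0.0139]
ee_rot: [3.141, -0.001, 0.022]
wrist_force: [-2.4, 0.9, -0.1]
width: 0.0596
finger_force: 30.0
```

```bash
python3 mv.py
```

```text
t 26.98 p [ 0.5444 -0.1328  0.0139] yaw 1.24 F [-2.4  0.9 -0.1] w 0.0596
```

The weight is now carried by the tray floor. Release and rise clear.

Call:
{"name": "carry_out", "arguments": {
  "steps": [
    [[0,0,0],0,-0.5],
    [[0,0,0],0,-0.5],
    [[0,0,-0.007],0,-0.5],
    [[0,0,-0.04],0,-0.5],
    [[0,0,-0.09],0,-0.5],
    [[0,0,-0.14],0,-0.5],
    [[0,0,-0.19],0,-0.5],
    [[-0.06,0,-0.22],0,-0.5],
    [[-0.12,0,-0.22],0,-0.5],
    [[-0.15,0,-0.22],0,-0.5]
  ]
}}

```text
time: 28.22
tool_pos: [0.3923, -0.136, 0.2348]
ee_rot: [3.139, -0.003, 0.021]
wrist_force: [0.2, -1.2, -0.2]
width: 0.0703
finger_force: 0.0
```

```bash
python3 mv.py; python3 bars.py side; python3 tray.py wrist w4; python3 bars.py side s2
```

```text
t 28.23 p [ 0.3923 -0.136   0.2348] yaw 1.2 F [ 0.2 -1.2 -0.2] w 0.0703
L 0 
M 0 
R 526 (array([0.529, 0.065, 0.1  ]), 'zmax', np.float64(0.14), 'at', array([0.521, 0.082, 0.14 ]))
-0.242 4909 (array([ 522.7, -243.1]), array([86.7, 57.1]), 1.52) slope [ 0.001 -0.029  0.04 ] zmed 0.0478 bar [ 0.494 -0.244  0.074]
-0.1325 4501 (array([ 520.2, -135. ]), array([83.2, 55.7]), 1.15) slope [ 0.004 -0.002  0.046] zmed 0.0478 bar [ 0.493 -0.135  0.074]
L 0 
M 0 
R 547 (array([0.53 , 0.066, 0.1  ]), 'zmax', np.float64(0.142), 'at', array([0.522, 0.062, 0.142]))
```

View pics/s2.png

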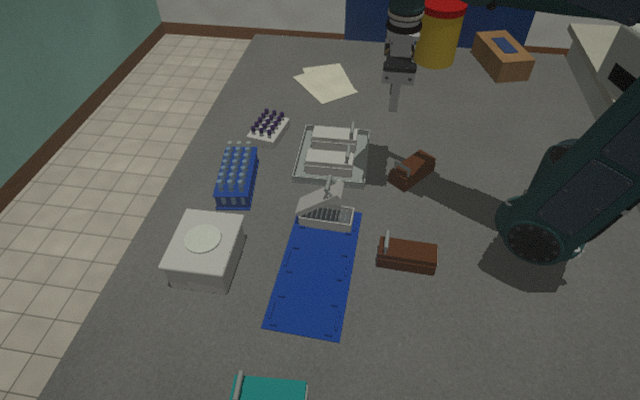

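View pics/w4.png

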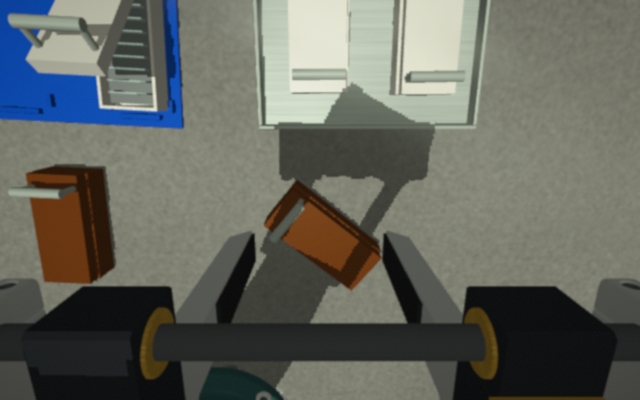

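Both good cases lie shut and level side by side in the tray (side view near (330,133) and (328,160)). The stiff one stands half open in its place at (325,205), bystanders are undisturbed, and the arm is clear.

```bash
python3 -c "
from bench import robot
print(robot.close_job())"
```

```text
the job is handed in; nothing more can be done
None
```

The job is handed in at about 28 s: the left and middle cases were free and lie shut and level side by side in the tray, and the stiff right case is in its rack place with its lid about half-way open (the result of the judging was not shown).

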